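# Refit the push-to-run knob and hold it in

## Robot

A 6-joint arm with a two-finger parallel gripper is mounted at the origin on a cart in front of the work surface, level with it; the furniture and walls round the work are solid. World frame = base frame: x ahead of the robot, y to its left, z up, the work surface at z = 0. Lengths are in mm, angles in rad, forces in N, time in s.
With the tool pointing down it reaches from about 400 to 925 mm from the base axis. Payload 12.5 kg.
Tool frame: the origin (TCP) lies midway between the tips of the shut fingers; the grasp point (between the pads) lies 19 mm behind it; z points along the fingers, y is the line along which they close (so a half turn about z gives the same grasp; the last joint's range is limited). The gripper opens to 95 mm and grips with 3 to 60 N. Pads are 20 mm wide; open, the fingers measure 119 mm over their backs; the gripper's body (75 mm by 180 mm) begins 59 mm behind the grasp point.
Start: joints at [1.052, 0.491, 1.559, -0, 1.092, -0.106], TCP at [250.721, 572.526, 214.661] pointing down, gripper open.
Joint ranges: [-3.1, 3.1], [-0.84, 2.19], [0.05, 2.79], [-1.13, 4.28], [0.06, 2.93], [-2.69, 2.69]. Speed limits (rad/s): [2.22, 2.22, 2.79, 3.14, 3.14, 3.14].

## Interface

Orientations are given as [roll, pitch, yaw] about the fixed x, y, z axes, in that order (R = Rz(yaw) Ry(pitch) Rx(roll)).
In Python, from cell import * gives the robot as it stands.
- The arm moves only by the tool servo_tool, never from a script. Its argument "moves" is one flat list of numbers, 5 for each row, row after row: the shift along the world's x, y, z as a fraction of full scale, then the turn about the world's z as a fraction of full scale, then the opening, from 0 (shut) to 1 (fully open). A call has 1 to 12 rows; each row is the pose to reach, as a shift and turn from the pose commanded when the call began, turning the shorter way round; what a row does not reach only later rows make up. Full scale, the value 1, is 400 mm for a shift and 180 degrees for a turn. A row lasts 1/12 s, in which the tool goes at most 41.7 mm and 7.16 degrees, less where a joint would pass 70% of its speed; a pose out of reach is approached as far as the arm can. A call with a number of a shift or a turn outside -1 to 1 is refused whole. A call with a gripper value outside its range is refused whole. The fingers move at their own pace and stop on an object; the grip force is fixed at half the most. Time passes only in rows, so rows that repeat a pose let the fingers close. It gives the time, the measured TCP pose, the force, the opening and the grip force at its end, in the units of the state.
- state(): the state, without advancing time (a new reading comes with each control period).
- read_camera(name): name is "scene" or "top" or "wrist"; returns (picture, depth): 384x512x3 uint8, blue, green, red; 384x512 float32, mm along the optical axis (not along the pixel's ray), 0 where there is no reading.
- get_calibration(name): a dict with "K" (3x3 intrinsics, pixels), "R" (3x3) and "t" (3): a world point X has camera coordinates R X + t. Camera axes: x right, y down, z forward; pixel columns grow to the right and rows downward; lengths in mm; the calibration is good to about 2 mm. A picture is of the moment at which its call begins: read the wrist's pose just before it. get_calibration takes no time and is no camera call; for the wrist camera it gives the pose at the moment of the call.
- job_done(): hands the job in; it is judged then, once.
The state is a dict: "t": time; "joints": joint angles; "qvel": joint speeds; "tau": joint torques, N m; "eef_pos": TCP position; "tcp_rot": TCP orientation; "ft_force": force on the tool from outside, world axes, zero at the start; "moment": the same for the moment, N m; "opening": opening from 0.0 (shut) to 1.0 (fully open); "grip_force": force on a finger pad.
Only numpy, scipy, OpenCV 4.12 (cv2) and the standard library are available. Lean on these libraries where they do the work, as an engineer would, in place of code of your own. Each camera call takes 0.05 s, during which the arm holds its last target. There are 200 camera calls.

## Task

The control knob of the bench test unit has come off and lies in the parts dish under the blue lid. Lift the lid off by its black knob and stand it upright on the bench clear of the dish, then take out the control knob, turn it so that its D-shaped bore matches the D-shaft on the test unit and push it fully home. The unit runs only while its spring-loaded shaft is held in, so press the knob most of the way down and finish while still gripping it and holding it pressed; leave the jar, the tape measure and the oil can where they are.

Things in the scene. Friction and masses are not known exactly. Their poses are not given: they have to be found in the camera images.
- lid: loose deep blue lid, an upside-down cup 94 mm across and 54 mm high (inside 88 mm across, 50 mm deep) with a black round knob on top; 0.12 kg, 81 mm high in all. Origin: centre of its open lower edge, z up. It stands over the dish, its edge on the dish's foot 6 mm above the bench; lift it at least 40 mm straight up to clear what is inside
- lid_knob (a point): grip point on the lid's axis, 72 mm above the lid's lower edge, in the middle of its black knob's head (24 mm across, from 66 to 81 mm above the lower edge; below that a stem 16 mm across down to 54 mm)
- dish: round steel parts dish, fixed to the bench: foot 100 mm across and 6 mm high, wall 84 mm across whose rim is 20 mm above the bench; inner floor 8 mm above the bench. Origin: centre of its underside. Left and right of it the bench is free from x = 0.35 to 0.45, between the bench's left edge (y = 0.21) and the tape measure (from about y = -0.14), so there is always room for the lid on one side
- knob: loose black control knob, about 0.06 kg, standing on the dish's floor: round skirt 40 mm across, 21 mm high, a finger bar on it. Origin: centre of its underside, z up. A D-shaped bore opens downward there, 18 mm deep, 17.6 mm across, its flat 3.3 mm from the axis on the +x side; +x is also the end of the bar with the nose and the white line
- knob_bar (a point): middle of the knob's finger bar, on the knob's axis 34 mm above its underside. The bar is 14 mm thick (along y), 38 mm long (along x), from 21 to 44 mm above the underside; in the dish its top stands 32 mm above the dish's rim
- test_unit: grey bench test unit, fixed to the bench, 100 mm (its x) by 124 mm (its y), 44 mm high. The black dial and the shaft stand on its top, 15 mm from its centre towards its -x side; low red and black sockets (top 49 mm) near its +x side. Origin: centre of its underside
- dial: fixed black round dial, 60 mm across, 3 mm thick, on the test unit's top; the D-shaft stands in its centre. Origin: centre of its underside; its x axis (yellow mark) points to the side where the shaft's flat is. Its yaw differs from the unit's
- shaft_tip (a point): centre of the top of the steel D-shaft, 26 mm above the dial (73 mm above the bench); 16 mm in diameter, flat 2.5 mm from the axis on this point's +x side, upper 3 mm tapered; it cannot turn. With the knob's x along this x (within about 0.1 rad) the knob slides on until the tip meets the end of its bore: knob origin 18 mm below the tip
- push_shaft (a joint): how far the D-shaft is pushed down, 0 to 0.006 m; a spring holds it up with about 4 N at 0, rising to about 10 N at 0.006, where it meets a hard stop
- jar_clear: bystander: clear parts jar with a pale cap, 44 mm across, 82 mm high, loose, far right beyond the vice. Origin: centre of its underside
- tape_measure: bystander: yellow tape measure, 36x83x62 mm, loose, near the bench's front edge on the right, before the vice. Origin: centre of its underside
- oil_can: bystander: green thumb oiler with a thin spout, 66x85x142 mm, loose, in the right front corner. Origin: centre of its underside

How it is judged:
By the outcome, as a careful person would: the job done as asked, in the order asked, and still so for the second after the job is handed in, while the arm keeps its last pose, push and grip.
It also fails if it takes over 54 s, if anything falls off the work surface, if the arm or the gripper's body presses on something with over 40 N, if the wrist force passes 120 N, or if a joint passes its speed limit or range.

## Working session

There is one attempt and no reset: what is moved stays moved. The work goes in short steps, Python scripts to look and compute and a tool call to move; the robot and the scene stay as the last step left them, time stands still between calls to the robot, and variables do not carry over. Pictures are saved under pics/ and viewed, at most 10 in all, crops included, and the job is handed in when it is done.

Besides the shell and the picture viewer there is one more tool, called after "Request:" as name(argument=value, ...), one argument or row to a line, values as JSON. servo_tool: Moves the arm, as the interface text tells. Its arguments: {"type":"object","properties":{"moves":{"type":"array"}},"required":["moves"]}

```bash
mkdir -p pics
cat > h.py <<'E'
from cell import *
import numpy as np, cv2
def cloud(name):
    c=get_calibration(name); im,d=read_camera(name)
    K,R,t=map(np.array,(c["K"],c["R"],c["t"]))
    v,u=np.mgrid[:384,:512]
    P=np.stack([(u-K[0,2])/K[0,0]*d,(v-K[1,2])/K[1,1]*d,d],-1)
    W=(P-t.reshape(3))@R
    W[d==0]=np.nan
    return im,W
E
python3 - <<'E'
from h import *
s=state();print(s)
ims=[]
for n in("scene","top"):
    im,W=cloud(n);np.save(n+".npy",W);cv2.imwrite("pics/"+n+".png",im)
    np.save(n+"_im.npy",im)
E
```

```text
{'t': 0.0, 'joints': array([ 1.05238762e+00,  4.91552276e-01,  1.55951108e+00,  2.85351271e-05,
        1.09171428e+00, -1.05603700e-01]), 'qvel': array([-4.60070259e-04,  3.90591810e-04,  1.30387205e-04,  5.41545612e-06,
       -9.67416976e-04, -3.31614881e-04]), 'tau': array([ 2.57435444e-03, -6.12654305e+01, -2.58176994e+01,  6.93764328e-02,
        4.82794200e-02, -5.27550833e-05]), 'eef_pos': array([250.57415074, 572.26763363, 214.04506191]), 'tcp_rot': array([-3.14041695e+00, -1.50071304e-04,  2.72877439e+00]), 'ft_force': array([ 0.35756447, -0.28236733,  0.1932137 ]), 'moment': array([-0.01444053, -0.04782848, -0.02335934]), 'grip_force': 0.0, 'opening': 0.9988428458568077}
```

View pics/scene.png

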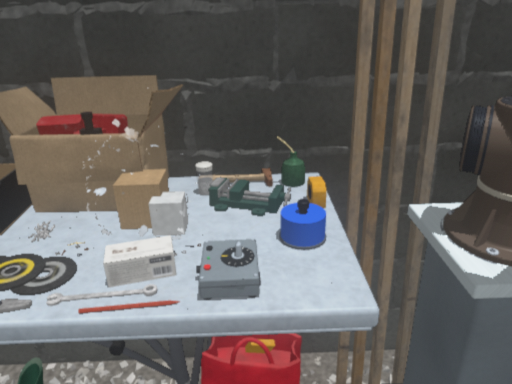

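View pics/top.png

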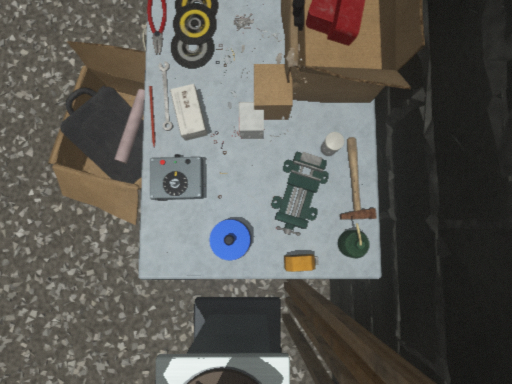

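The lid is at about (230,240) in the top view, its knob at (229,239). The dial and shaft are at (175,183), and the tape measure is at (300,263). Next I'll measure them.

Run:
```python
from h import *
def circ(p):
    A=np.c_[2*p,np.ones(len(p))];s=np.linalg.lstsq(A,(p**2).sum(1),rcond=None)[0];return s[:2],np.sqrt(s[2]+s[:2]@s[:2])
for n in("top","scene"):
    W=np.load(n+".npy");im=np.load(n+"_im.npy");hsv=cv2.cvtColor(im,cv2.COLOR_BGR2HSV)
    near=np.zeros(im.shape[:2],bool)
    ins=(W[...,0]>300)&(W[...,0]<520)&(W[...,1]<220)&(W[...,1]>-150)
    blue=ins&(hsv[...,0]>105)&(hsv[...,0]<130)&(hsv[...,1]>180)&(hsv[...,2]>60)
    p=W[blue];z=np.nanmedian(p[:,2]);print(n,"blue",blue.sum(),np.nanpercentile(p,[1,50,99],axis=0).round(1).tolist())
    c=cv2.minEnclosingCircle(p[p[:,2]>50][:,:2].astype(np.float32));print("lid circ",c)
    k=W[ins&(W[...,2]>75)];print("knob",len(k),np.nanpercentile(k,[2,50,98],axis=0).round(1).tolist())
    yel=(hsv[...,0]>20)&(hsv[...,0]<35)&(hsv[...,1]>120)&(W[...,2]>40)&(W[...,2]<60)&(W[...,0]<600)&(W[...,0]>400)&(W[...,1]>50)
    print("yel",W[yel].round(1).tolist()[:20])
    u=(W[...,0]>400)&(W[...,0]<600)&(W[...,1]>80)&(W[...,1]<260)&(W[...,2]>35)
    pu=W[u&(W[...,2]<50)];print("unit",cv2.minAreaRect(pu[:,:2].astype(np.float32)),np.median(pu[:,2]))
    sh=W[u&(W[...,2]>62)];print("shaft",len(sh),np.median(sh,axis=0) if len(sh) else 0, sh[:,2].max() if len(sh) else 0)
    dk=W[u&(hsv[...,2]<60)&(W[...,2]>40)&(W[...,2]<56)];print("dial",len(dk),cv2.minEnclosingCircle(dk[:,:2].astype(np.float32)))
    if n=="top": cv2.imwrite("pics/dial.png",cv2.resize(im[145:215,135:220],None,fx=7,fy=7,interpolation=cv2.INTER_CUBIC))
```

```text
top blue 0 [nan, nan, nan]
lid circ ((0.0, 0.0), 0.0)
knob 88 [[419.5, -30.6, 81.4], [428.4, -20.1, 85.9], [439.4, -8.8, 89.0]]
yel [[587.9, 111.9, 51.1], [588.8, 110.7, 45.8], [586.2, 112.8, 47.1], [586.1, 110.3, 47.2], [583.7, 115.1, 47.2], [583.9, 112.9, 46.2], [583.9, 110.5, 46.1], [581.1, 112.2, 48.9], [581.4, 110.3, 46.9]]
unit ((563.1240234375, 127.131103515625), (72.81464385986328, 94.2818832397461), 0.09187211841344833) 44.50327663327221
shaft 31 [559.23484024 110.99060506  70.61571222] 75.7608702066298
dial 34 ((568.0420532226562, 114.38939666748047), 22.341352462768555)
scene blue 554 [[385.6, -54.9, 57.6], [427.4, -9.1, 59.1], [469.2, 24.3, 60.5]]
lid circ ((426.0924987792969, -17.249624252319336), 45.87124252319336)
knob 96 [[417.9, -25.9, 75.4], [428.9, -11.2, 83.9], [439.5, -5.5, 86.8]]
yel [[588.0, 108.0, 45.7], [586.0, 110.1, 47.0], [584.4, 108.6, 46.0], [582.3, 112.0, 48.1], [580.6, 111.4, 47.6], [587.7, 113.1, 46.9], [585.9, 113.0, 46.9], [584.2, 112.2, 46.2], [582.3, 113.5, 47.0], [580.7, 112.0, 45.9]]
unit ((562.5738525390625, 128.7390594482422), (74.77428436279297, 97.20524597167969), 0.12910467386245728) 43.48653745917663
shaft 54 [558.24241598 118.80734338  69.16347167] 73.46330288842029
dial 0 ((0.0, 0.0), 0.0)
  return np.nanmean(a, axis, out=out, keepdims=keepdims)
  return np.nanmean(a, axis, out=out, keepdims=keepdims)
```

View pics/dial.png

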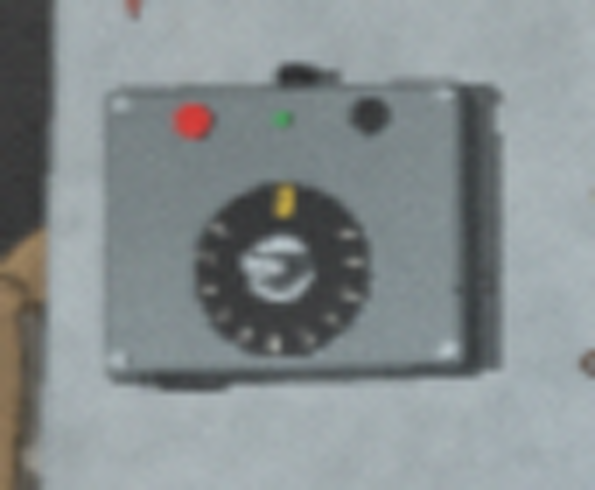

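The dial's yellow mark points almost along +x and the shaft is in its centre. I'll move the wrist camera over the unit for a precise measurement.

Request:
servo_tool(
  moves=[0.6,-1,0.1,0,1,0.6,-1,0.1,0,1,0.6,-1,0.1,0,1,0.6,-1,0.1,0,1,0.6,-1,0.1,0,1,0.6,-1,0.1,0,1,0.6,-1,0.1,0,1,0.6,-1,0.1,0,1,0.6,-1,0.1,0,1,0.6,-1,0.1,0,1,0.6,-1,0.1,0,1,0.6,-1,0.1,0,1],
)

```text
t: 1.1
eef_pos: [493.1, 168.4, 254.9]
tcp_rot: [-3.141, 0.001, 2.726]
ft_force: [-0.3, -0.5, 0.5]
opening: 1.002
grip_force: 0.0
```

Run:
```python
from h import *
s=state();print(s["t"],s["eef_pos"],s["tcp_rot"],s["joints"])
im,W=cloud("wrist");np.save("w1.npy",W);cv2.imwrite("pics/w1.png",im)
c=get_calibration("wrist");R=np.array(c["R"]);print((-R.T@np.array(c["t"])).round(1),R.round(2).tolist())
```

```text
1.1 [493.08879338 168.41038243 254.91769229] [-3.14144801e+00  1.18841415e-03  2.72557669e+00] [ 2.02730596e-01  3.00374715e-01  1.75746608e+00 -9.13752500e-04
  1.08286784e+00 -9.51621676e-01]
[422.9 201.7 425.3] [[0.4, 0.91, 0.0], [0.88, -0.39, 0.28], [0.25, -0.11, -0.96]]
```

View pics/w1.png

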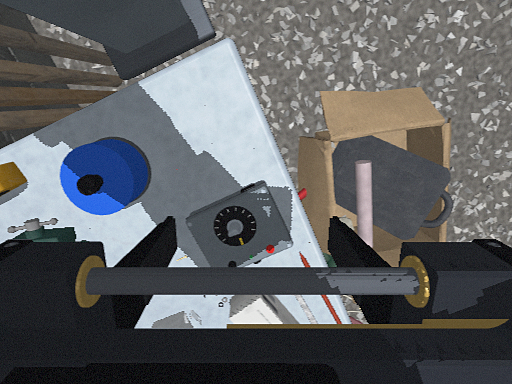

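The wrist view shows the dial at (236,226) with its yellow mark at (240,240), and the lid at (105,176) with its knob at (90,184). I'll work out their positions by intersecting pixel rays with known heights.

```bash
cat >> h.py <<'E'
def plane(c,u,v,z):
    K,R,t=[np.array(c[k]) for k in("K","R","t")]
    u=np.atleast_1d(u);v=np.atleast_1d(v)
    d=np.stack([(u-K[0,2])/K[0,0],(v-K[1,2])/K[1,1],np.ones(len(u))],1)@R
    o=-R.T@t.reshape(3)
    return (o+d*((z-o[2])/d[:,2])[:,None])[:,:2]
def fit(mask,c,z,cl=0):
    m=mask.astype(np.uint8)
    if cl: m=cv2.morphologyEx(m,cv2.MORPH_CLOSE,np.ones((cl,cl),np.uint8))
    cs=max(cv2.findContours(m,0,1)[0],key=cv2.contourArea)
    h=cv2.convexHull(cs)[:,0]
    p=plane(c,h[:,0],h[:,1],z).astype(np.float32)
    return cv2.minEnclosingCircle(p),cv2.fitEllipse(p)
E
python3 - <<'E'
from h import *
for n in("wrist","top"):
    c=get_calibration(n);
    im=cv2.imread("pics/w1.png") if n=="wrist" else cv2.imread("pics/top.png")
    hsv=cv2.cvtColor(im,cv2.COLOR_BGR2HSV);v,u=np.mgrid[:384,:512]
    q,kq=((236,226),(90,184)) if n=="wrist" else ((175,183),(229,239))
    r=30 if n=="wrist" else 16
    near=(u-q[0])**2+(v-q[1])**2<r*r
    print(n,"dial",fit(near&(hsv[...,2]<55),c,47,9))
    y=near&(hsv[...,0]>18)&(hsv[...,0]<36)&(hsv[...,1]>120);vv,uu=np.nonzero(y)
    P=plane(c,uu,vv,47);print("yel",len(P),P.mean(0),P.min(0),P.max(0))
    near=(u-kq[0])**2+(v-kq[1])**2<(20 if n=="wrist" else 10)**2
    print("lidknob",fit(near&(hsv[...,2]<50),c,86,0))
    print("blue",fit((hsv[...,0]>105)&(hsv[...,0]<130)&(hsv[...,1]>170)&(hsv[...,2]>60),c,60,5))
    # unit top red & black sockets
    rd=((hsv[...,0]<8)|(hsv[...,0]>172))&(hsv[...,1]>150)&((u-q[0])**2+(v-q[1])**2<(45 if n=="wrist" else 27)**2)
    vv,uu=np.nonzero(rd);print("red",len(uu),plane(c,uu,vv,48).mean(0))
    print(hsv[q[1]-3:q[1]+4:3,q[0]-3:q[0]+4:3].tolist())
E
```

```text
wrist dial (((561.512939453125, 114.20845031738281), 30.087923049926758), ((561.7877807617188, 114.39685821533203), (58.83533477783203, 59.80991744995117), 65.86124420166016))
yel 28 [583.5096572  112.44815165] [541.35245308  92.02032057] [591.47915361 133.35538489]
lidknob (((428.3044128417969, -11.475916862487793), 16.158655166625977), ((428.6602478027344, -11.890302658081055), (22.800588607788086, 32.94850540161133), 3.351123094558716))
blue (((428.61517333984375, -6.36290168762207), 57.12348937988281), ((428.56707763671875, -7.2650017738342285), (93.17107391357422, 115.42000579833984), 2.409886360168457))
red 54 [611.70712062 144.56871035]
[[[108, 31, 98], [103, 36, 99], [110, 26, 116]], [[101, 34, 106], [106, 38, 100], [108, 37, 104]], [[107, 40, 115], [107, 38, 108], [104, 39, 98]]]Traceback (most recent call last):
  File "<stdin>", line 9, in <module>
  File "h.py", line 20, in fit
    cs=max(cv2.findContours(m,0,1)[0],key=cv2.contourArea)
ValueError: max() iterable argument is empty
```

Request:
servo_tool(
  moves=[-0.155,-0.476,-0.25,0,1,-0.155,-0.476,-0.25,0,1,-0.155,-0.476,-0.25,0,1,-0.155,-0.476,-0.25,0,1,-0.155,-0.476,-0.25,0,1,-0.155,-0.476,-0.25,0,1,-0.155,-0.476,-0.25,0,1,-0.155,-0.476,-0.25,0,1],
)

```text
t: 1.82
eef_pos: [428.6, -17.6, 154.6]
tcp_rot: [3.141, -0.001, 2.727]
ft_force: [0.6, -0.7, 0.1]
opening: 1.0
grip_force: 0.0
```

Run:
```python
from h import *
s=state();print(s["t"],s["eef_pos"],s["tcp_rot"])
c=get_calibration("wrist");im,W=cloud("wrist");cv2.imwrite("pics/w2.png",im)
hsv=cv2.cvtColor(im,cv2.COLOR_BGR2HSV)
m=(hsv[...,0]>105)&(hsv[...,0]<130)&(hsv[...,1]>170)&(hsv[...,2]>60)
top=m&(abs(W[...,2]-60)<5);print(top.sum(),fit(top,c,60,25))
k=(W[...,2]>80)&(W[...,2]<92)&(np.hypot(W[...,0]-428,W[...,1]+18)<30)
print(k.sum(),np.percentile(W[k],[3,50,97],axis=0),fit(k,c,87,3))
```

```text
1.8167 [428.55553642 -17.56209224 154.56837255] [ 3.14145765e+00 -8.62068440e-04  2.72733291e+00]
6797 (((428.8291015625, -18.204639434814453), 46.922767639160156), ((428.8960876464844, -18.302780151367188), (92.2383804321289, 93.74658966064453), 69.8399658203125))
591 [[418.06478893 -28.31731348  82.06926704]
 [427.78505478 -18.06818029  87.07728147]
 [438.44061849  -8.2166283   88.72126919]] (((427.85113525390625, -17.824798583984375), 12.250727653503418), ((427.9002380371094, -18.089027404785156), (23.224807739257812, 24.436237335205078), 76.79229736328125))
```

View pics/w2.png

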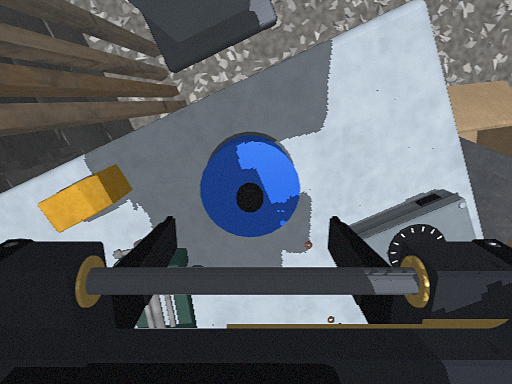

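The lid (250,190) and its knob (250,198) are centred between the fingers, so I'll descend and grip.

Request:
servo_tool(
  moves=[0,0,-0.09,0,1,0,0,-0.17,0,1,0,0,-0.221,0,1,0,0,-0.221,0,1,0,0,-0.221,0,0,0,0,-0.221,0,0,0,0,-0.221,0,0,0,0,-0.221,0,0,0,0,-0.221,0,0,0,0,-0.221,0,0,0,0,-0.221,0,0,0,0,-0.221,0,0],
)

```text
t: 2.87
eef_pos: [428.8, -17.9, 66.4]
tcp_rot: [3.141, 0.0, 2.729]
ft_force: [-1.2, 0.6, 0.7]
opening: 0.493
grip_force: 0.0
```

Request:
servo_tool(
  moves=[0,0,0,0,0,0,0,0,0,0,0,0,0,0,0,0,0,0,0,0,0,0,0,0,0,0,0,0,0,0,0,0,0,0,0,0,0,0,0,0],
)

```text
t: 3.53
eef_pos: [428.5, -18.3, 66.5]
tcp_rot: [-3.141, -0.0, 2.729]
ft_force: [-3.6, -7.3, 6.2]
opening: 0.242
grip_force: 30.0
```

Request:
servo_tool(
  moves=[0,0,0.05,0,0,0,0,0.12,0,0,0,0,0.2,0,0,0,0,0.2,0,0,-0.01,0.08,0.2,0,0,-0.03,0.17,0.2,0,0,-0.05,0.26,0.2,0,0,-0.05,0.33,0.2,0,0,-0.05,0.34,0.2,0,0,-0.05,0.34,0.2,0,0],
)

```text
t: 4.37
eef_pos: [408.3, 119.4, 145.8]
tcp_rot: [-3.142, -0.0, 2.732]
ft_force: [-0.3, 0.4, -1.1]
opening: 0.235
grip_force: 30.0
```

Request:
servo_tool(
  moves=[0,0,-0.08,0,0,0,0,-0.15,0,0,0,0,-0.195,0,0,0,0,-0.207,0,0,0,0,-0.212,0,0,0,0,-0.215,0,0,0,0,-0.215,0,0],
)

```text
t: 4.95
eef_pos: [409.2, 117.8, 60.9]
tcp_rot: [3.141, 0.001, 2.728]
ft_force: [-0.5, 0.5, -1.3]
opening: 0.242
grip_force: 30.0
```

Request:
servo_tool(
  moves=[0,0,-0.002,0,0,0,0,-0.004,0,0,0,0,-0.004,0,0],
)

```text
t: 5.2
eef_pos: [409.4, 118.0, 59.9]
tcp_rot: [3.14, 0.002, 2.729]
ft_force: [-1.8, -3.4, 11.5]
opening: 0.237
grip_force: 30.0
```

Touching down. I'll release, rise and go above the dish, keeping the wrist camera over it.

Request:
servo_tool(
  moves=[0,0,0.003,0,1,0,0,0.003,0,1,0,0,0.003,0,1,0,0,0.003,0,1,0,0,0.003,0,1,0,0,0.003,0,1,0,0,0.003,0,1,0,0,0.003,0,1,0,0,0.06,0,1,0,0,0.15,0,1,0,0,0.25,0,1,0,0,0.3,0,1],
)

```text
t: 6.2
eef_pos: [409.3, 118.2, 182.1]
tcp_rot: [3.14, 0.003, 2.729]
ft_force: [0.2, -0.5, 0.2]
opening: 0.987
grip_force: 0.0
```

Request:
servo_tool(
  moves=[0.05,-0.34,0,0,1,0.05,-0.34,0,0,1,0.05,-0.34,0,0,1,0.05,-0.34,0,0,1,0.05,-0.34,0,0,1,0.05,-0.34,0,0,1],
)

```text
t: 6.7
eef_pos: [428.5, -18.2, 178.5]
tcp_rot: [3.141, -0.001, 2.727]
ft_force: [-0.8, -0.3, -0.8]
opening: 0.999
grip_force: 0.0
```

Run:
```python
from h import *
s=state();print(s["t"],s["eef_pos"],s["tcp_rot"],s["joints"],s["opening"])
c=get_calibration("wrist");im,W=cloud("wrist");cv2.imwrite("pics/w3f.png",im);np.save("w3.npy",W)
cv2.imwrite("pics/w3.png",cv2.resize(im[70:270,120:400],None,fx=2.8,fy=2.8,interpolation=cv2.INTER_CUBIC))
near=np.hypot(W[...,0]-428.3,W[...,1]+18.1)<40
k=near&(W[...,2]>46)&(W[...,2]<58);print(k.sum(),np.median(W[k],axis=0))
h=plane(c,*np.nonzero(k)[::-1],52).astype(np.float32);print("bar",cv2.minAreaRect(h))
b=near&(W[...,2]>24)&(W[...,2]<58);print("all",fit(b,c,29,3))
it,Wt=cloud("top");cv2.imwrite("pics/top2.png",it[200:280,130:320])
l=(np.hypot(Wt[...,0]-409,Wt[...,1]-118)<70)&(Wt[...,2]>45)&(Wt[...,2]<66)
print("lid",l.sum(),cv2.minEnclosingCircle(Wt[l][:,:2].astype(np.float32)),np.percentile(Wt[l][:,2],[5,50,95]))
```

```text
6.7 [428.51789784 -18.2370631  178.51956303] [ 3.14149680e+00 -5.33642842e-04  2.72669218e+00] [-1.96924697e-01  2.64988477e-01  2.05929086e+00  2.86417597e-04
  8.17813624e-01 -1.35301643e+00] 0.9989050685680999
473 [424.36476796 -22.53806794  52.25675697]
bar ((424.52911376953125, -23.609039306640625), (14.615596771240234, 38.27961349487305), 14.029086112976074)
all (((424.95599365234375, -25.70712661743164), 22.95991325378418), ((425.4191589355469, -24.621124267578125), (39.2087287902832, 44.9933967590332), 29.518108367919922))Traceback (most recent call last):
  File "<stdin>", line 11, in <module>
    return _quantile_unchecked(
        a, q, axis, out, overwrite_input, method, keepdims, weights)
    return _ureduce(a,
                    func=_quantile_ureduce_func,
    ...<5 lines>...
                    overwrite_input=overwrite_input,
                    method=method)
    r = func(a, **kwargs)
    result = _quantile(arr,
                       quantiles=q,
    ...<2 lines>...
                       out=out,
                       weights=wgt)
    slices_having_nans = np.isnan(arr[-1, ...])
                                  ~~~^^^^^^^^^
IndexError: index -1 is out of bounds for axis 0 with size 0
```

View pics/w3.png

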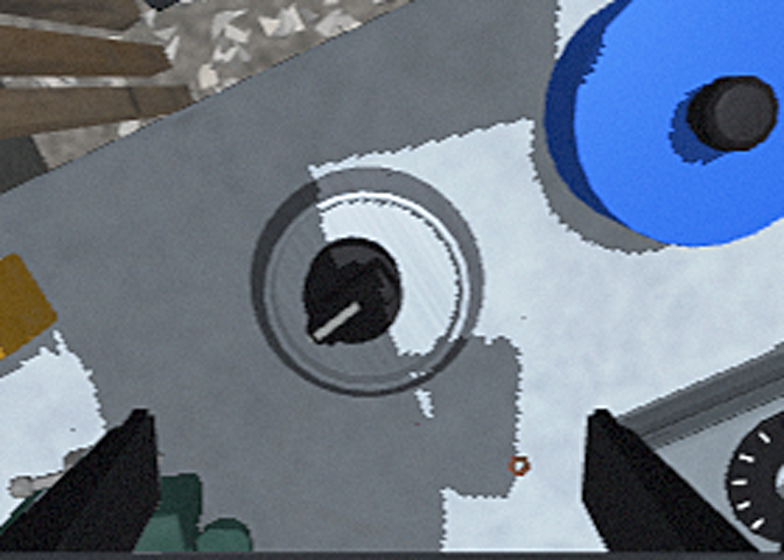

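The lid stands upright and clear of the dish. In the crop the knob is centred at about (353,292), and its white line runs from (357,308) to (315,335), ending at the nose. Next I'll compute the yaw of the knob and of the dial.

Run:
```python
from h import *
im=cv2.imread("pics/w3f.png");W=np.load("w3.npy");hsv=cv2.cvtColor(im,cv2.COLOR_BGR2HSV)
c=get_calibration("wrist")
v,u=np.mgrid[:384,:512]
x,y=120+(u*0),0
cu,cv_=120+338/2.8,70+320/2.8
near=np.hypot(u-cu,v-cv_)<13
w=near&(hsv[...,2]>110)&(hsv[...,1]<60)
n,lab,st,ce=cv2.connectedComponentsWithStats(w.astype(np.uint8))
print(st[1:].tolist(),ce[1:].tolist())
l=lab==1+np.argmax(st[1:,4]) ;vv,uu=np.nonzero(l)
P=plane(c,uu,vv,52);m=P.mean(0);d=np.linalg.svd(P-m)[2][0];a=np.arctan2(d[1],d[0]);print("line",m,np.degrees(a),np.ptp(P@d))
N=np.array([-d[1],d[0]]);
for cc in ((424.5,-23.1),(424.4,-22.5)): print("line offset from center",(m-cc)@N,(m-cc)@d)
near=np.hypot(W[...,0]-424.5,W[...,1]+23)<30
for lo,hi in((49,56),(50,54)):
    k=near&(W[...,2]>lo)&(W[...,2]<hi);k=cv2.morphologyEx(k.astype(np.uint8),cv2.MORPH_OPEN,np.ones((5,5),np.uint8))>0
    h=plane(c,*np.nonzero(k)[::-1],52).astype(np.float32);mm=h.mean(0);print("bar",k.sum(),cv2.minAreaRect(h),mm,np.linalg.svd(h-mm)[2][0])
# skirt top fit z=29: pixels dark
s=near&(hsv[...,2]<70);print("dark",fit(s,c,29,5))
```

```text
[[232, 178, 16, 13, 54], [228, 182, 2, 5, 6], [230, 190, 22, 8, 71]] [[239.75925925925927, 184.27777777777777], [228.16666666666666, 183.83333333333334], [240.80281690140845, 194.25352112676057]]
line [437.54176438 -31.84186157] -116.34030227381234 22.067313963486725
line offset from center 15.566475944487014 2.0475811311877106
line offset from center 15.922314405191152 2.540915693005262
bar 409 ((424.6186828613281, -21.769929885864258), (14.00031566619873, 36.02693557739258), 14.437591552734375) [424.53705  -20.883059] [ 0.24220622 -0.9702248 ]
bar 346 ((424.5513000488281, -21.604578018188477), (13.952216148376465, 35.00366973876953), 14.437594413757324) [424.57928 -20.01235] [-0.25047293  0.9681236 ]
dark (((659.4734497070312, -177.8809051513672), 142.70042419433594), ((643.7275390625, -160.13438415527344), (111.21007537841797, 381.9551696777344), 157.93121337890625))
```

Run:
```python
from h import *
im=cv2.imread("pics/w3f.png");W=np.load("w3.npy");hsv=cv2.cvtColor(im,cv2.COLOR_BGR2HSV)
c=get_calibration("wrist");v,u=np.mgrid[:384,:512]
w=(abs(u-240)<10)&(abs(v-184)<8)&(hsv[...,2]>110)&(hsv[...,1]<60)
l=w;vv,uu=np.nonzero(l)
P=plane(c,uu,vv,52);m=P.mean(0);d=np.linalg.svd(P-m)[2][0];print("line",m,np.degrees(np.arctan2(d[1],d[0])),np.ptp(P@d))
win=np.hypot(u-245,v-173)<26
s=win&(hsv[...,2]<70);n,lab,st,ce=cv2.connectedComponentsWithStats(s.astype(np.uint8))
s=lab==1+np.argmax(st[1:,4]);print(st[1:].tolist())
cs=max(cv2.findContours(s.astype(np.uint8),0,1)[0],key=cv2.contourArea)[:,0]
# contour at z=8..29 : side away from camera = skirt top edge; robust circle r=20 at z=29
p=plane(c,cs[:,0],cs[:,1],29)
from scipy.optimize import least_squares
r=least_squares(lambda q:np.hypot(p[:,0]-q[0],p[:,1]-q[1])-20,[424.5,-23],loss="soft_l1",f_scale=.7);print(r.x,np.round(r.fun,1).tolist())
k=np.hypot(W[...,0]-424.5,W[...,1]+23)<30
for zl,zh in((26,31),):
    q=W[k&(W[...,2]>zl)&(W[...,2]<zh)];print(len(q),np.percentile(q,[2,50,98],axis=0).round(1).tolist())
```

```text
line [427.25212675 -28.60920615] 104.64476827458914 21.23802516591877
[[228, 155, 35, 39, 1028]]
[424.36915447 -21.51105082] [1.8, 0.9, 1.2, 1.5, 0.8, 1.2, 0.7, 0.4, 0.1, -0.1, -0.1, -0.8, -0.7, -1.3, -1.9, -1.4, -1.9, -1.2, -1.5, -1.8, -1.9, -2.0, -0.9, -0.9, -0.8, -0.6, -1.5, -1.1, -0.7, -0.3, -0.8, -0.2, 0.4, 1.1, 1.8, 2.6, 4.2, 4.2, 4.3, 4.5, 4.8, 4.2, 3.6, 3.1, 2.6, 3.3, 1.8, 0.3, 0.0, -0.2, 0.8, 0.6, 0.6, 0.6, 0.7, 0.8, 1.0, 0.1, 0.5, 0.9, 0.2, 0.7, 0.3, -0.0, 0.7, -0.2, -0.3, -0.2, 0.0, -0.6, -0.2, -0.7, -0.1, -0.5, -0.8, -1.0, -1.2, -1.3, -1.3, -1.2, -1.1, -1.0, -0.7, -0.4, -1.1, -0.6, -0.1, -0.5, 0.1, 0.7, 0.6, 0.6, 1.4, 1.5, 1.8, 1.2, 1.7, 2.2, 1.8, 1.4, 2.2, 2.0, 1.8, 1.6, 1.6, 1.5, 1.6, 1.7]
481 [[406.3, -40.9, 27.9], [416.6, -22.5, 29.4], [443.7, -4.3, 30.7]]
```

Request:
servo_tool(
  moves=[-0.01,-0.012,-0.1,-0.288,1,-0.01,-0.012,-0.15,-0.288,1,-0.01,-0.012,-0.15,-0.288,1,-0.01,-0.012,-0.15,-0.288,1,-0.01,-0.012,-0.15,-0.288,1,-0.01,-0.012,-0.15,-0.288,1,-0.01,-0.012,-0.15,-0.288,1,-0.01,-0.012,-0.2,-0.288,1,-0.01,-0.012,-0.27,-0.288,1,-0.01,-0.012,-0.33,-0.288,1,-0.01,-0.012,-0.368,-0.288,1,-0.01,-0.012,-0.368,-0.288,1],
)

```text
t: 7.8
eef_pos: [423.5, -21.3, 29.3]
tcp_rot: [-3.138, -0.002, 1.826]
ft_force: [0.3, 0.6, -0.1]
opening: 1.001
grip_force: 0.0
```

Run:
```python
from h import *
s=state();print(s["t"],s["eef_pos"],s["tcp_rot"],s["joints"],s["opening"],s["ft_force"])
c=get_calibration("wrist");im,W=cloud("wrist");cv2.imwrite("pics/w4.png",im)
near=np.hypot(W[...,0]-424.5,W[...,1]+23)<30
k=near&(W[...,2]>47)&(W[...,2]<57)
h=plane(c,*np.nonzero(k)[::-1],52).astype(np.float32);print("bar",k.sum(),cv2.minAreaRect(h))
```

```text
7.8 [423.51604854 -21.28324907  29.3146028 ] [-3.13786112e+00 -1.93435381e-03  1.82585764e+00] [-2.06295971e-01  5.46380048e-01  2.20837804e+00  1.86179702e-04
  3.91037076e-01 -4.61533171e-01] 1.000994101019389 [ 0.27250591  0.61335403 -0.09512996]
bar 1122 ((423.4908447265625, -16.65094757080078), (13.498780250549316, 27.1529598236084), 14.757780075073242)
```

View pics/w4.png

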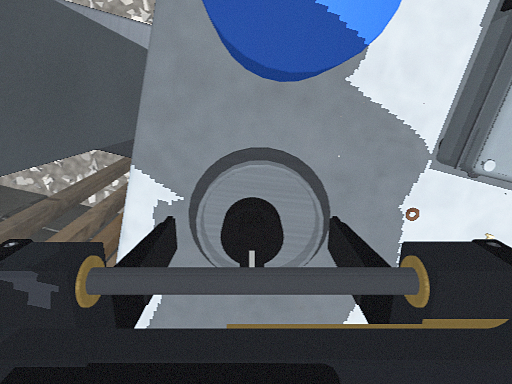

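The bar is centred between the fingers and the tips clear the dish rim, so I'll close.

Request:
servo_tool(
  moves=[0,0,0,0,0,0,0,0,0,0,0,0,0,0,0,0,0,0,0,0,0,0,0,0,0,0,0,0,0,0,0,0,0,0,0,0,0,0,0,0,0,0,0,0,0,0,0,0,0,0,0,0,0,0,0,0,0,0,0,0],
)

```text
t: 8.85
eef_pos: [424.7, -22.7, 31.4]
tcp_rot: [3.142, -0.0, 1.824]
ft_force: [0.3, 0.1, 0.6]
opening: 0.212
grip_force: 0.0
```

Request:
servo_tool(
  moves=[0,0,0,0,0,0,0,0,0,0,0,0,0,0,0,0,0,0,0,0,0,0,0,0,0,0,0,0,0,0],
)

```text
t: 9.35
eef_pos: [424.7, -22.7, 31.4]
tcp_rot: [3.142, -0.0, 1.824]
ft_force: [1.2, 0.1, -1.2]
opening: 0.146
grip_force: 30.0
```

Request:
servo_tool(
  moves=[0,0,0.03,0,0,0,0,0.1,0,0,0,0,0.2,0.0,0,0.05,0.04,0.3,0.04,0,0.12,0.09,0.35,0.08,0,0.19,0.14,0.35,0.12,0,0.26,0.19,0.35,0.16,0,0.33,0.24,0.35,0.2,0,0.4,0.29,0.35,0.24,0,0.4625,0.3425,0.35,0.28,0,0.4625,0.3425,0.35,0.32,0,0.4625,0.3425,0.35,0.36,0],
)

```text
t: 10.35
eef_pos: [610.3, 115.6, 170.5]
tcp_rot: [-3.141, -0.001, 2.957]
ft_force: [-0.3, 0.1, -0.7]
opening: 0.147
grip_force: 30.0
```

Request:
servo_tool(
  moves=[0,0,0,0.03,0,0,0,0,0.06,0,0,0,0,0.06,0,0,0,0,0.06,0,0,0,0,0.06,0],
)

```text
t: 10.77
eef_pos: [609.6, 114.3, 171.4]
tcp_rot: [3.142, -0.0, 3.134]
ft_force: [1.0, 0.0, -1.6]
opening: 0.142
grip_force: 30.0
```

Run:
```python
from h import *
s=state();print(s["t"],s["eef_pos"],s["tcp_rot"],s["joints"],s["opening"],s["ft_force"])
c=get_calibration("wrist");im,W=cloud("wrist");cv2.imwrite("pics/w5.png",im);np.save("w5.npy",W)
import pickle;pickle.dump((c,s),open("w5.pkl","wb"))
```

```text
10.7667 [609.63611439 114.29092313 171.38758185] [ 3.14150414e+00 -1.75629180e-04  3.13439441e+00] [ 7.88300977e-02  5.28282777e-01  1.61927232e+00  1.23195907e-04
  9.94204935e-01 -1.48483515e+00] 0.1423301085936458 [ 1.00931081  0.0391205  -1.55185722]
```

View pics/w5.png

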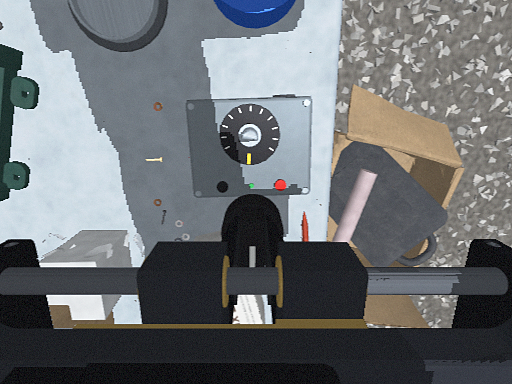

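The wrist view shows the dial at (249,135) with its yellow mark at (248,158). The held knob's skirt is at (251,225), with the bar running straight down the image.

Run:
```python
from h import *
import pickle
from scipy.optimize import least_squares
c,s=pickle.load(open("w5.pkl","rb"));im=cv2.imread("pics/w5.png");W=np.load("w5.npy")
hsv=cv2.cvtColor(im,cv2.COLOR_BGR2HSV);v,u=np.mgrid[:384,:512]
near=np.hypot(u-249,v-135)<36
y=near&(hsv[...,0]>18)&(hsv[...,0]<36)&(hsv[...,1]>130)
n,lab,st,ce=cv2.connectedComponentsWithStats(y.astype(np.uint8));y=lab==1+np.argmax(st[1:,4]);print(st[1:].tolist())
vv,uu=np.nonzero(y);P=plane(c,uu,vv,47);print("yel",P.mean(0),P.min(0),P.max(0))
dm=near&(hsv[...,2]<62);(cc,r),e=fit(dm,c,47,7);print("dial",cc,r,e)
C=np.array(e[0]);m=P.mean(0)-C;print("yaw deg",np.degrees(np.arctan2(m[1],m[0])),np.hypot(*m))
t=near&(W[...,2]>68)&(W[...,2]<78);print("shaft",t.sum(),np.median(W[t],axis=0) , fit(t,c,73,3)[0] if t.sum()>5 else 0)
if 1:
    g=cv2.cvtColor(im,cv2.COLOR_BGR2GRAY);print(np.percentile(g[125:145,239:259],[5,50,95]))
# held knob: points within z ranges
E0=s["eef_pos"]
k=(np.hypot(W[...,0]-E0[0],W[...,1]-E0[1])<35)&(v<245)
for a,b in((165,173),(186,196)):
    q=W[k&(W[...,2]>a)&(W[...,2]<b)];print(a,len(q),np.percentile(q,[1,50,99],axis=0).round(1).tolist())
km=(abs(u-251)<45)&(v>185)&(v<240)&(hsv[...,2]<60)&(W[...,2]>140)&(W[...,2]<200)
cs=max(cv2.findContours(km.astype(np.uint8),0,1)[0],key=cv2.contourArea)[:,0];cs=cs[cs[:,1]<228]
p=plane(c,cs[:,0],cs[:,1],E0[2]-2.5)
p=p[np.argsort(p[:,1])];print(p[::4].round(1).tolist())
r=least_squares(lambda q:np.hypot(p[:,0]-q[0],p[:,1]-q[1])-20,E0[:2],loss="soft_l1",f_scale=.5);print("skirt",r.x,r.x-E0[:2],abs(r.fun).mean())
w=(abs(u-252)<8)&(v>240)&(v<266)&(hsv[...,2]>90);vv,uu=np.nonzero(w);P=plane(c,uu,vv,E0[2]+20.5);mm=P.mean(0);d=np.linalg.svd(P-mm)[2][0];print("line",len(P),mm,np.degrees(np.arctan2(d[1],d[0])))
cv2.imwrite("pics/w5c.png",cv2.resize(im[95:255,200:310],None,fx=3.6,fy=3.6,interpolation=cv2.INTER_CUBIC))
```

```text
[[247, 153, 4, 12, 45]]
yel [586.10232383 112.37967039] [580.62712527 110.84637625] [591.85792412 113.96438551]
dial (566.7977905273438, 108.81565856933594) 28.525049209594727 ((562.6702270507812, 113.05192565917969), (57.929115295410156, 58.66575622558594), 71.97518920898438)
yaw deg -1.6433368072479246 23.44173813088745
shaft 174 [560.17070424 113.37723409  72.83120159] ((561.9945068359375, 112.91114807128906), 7.875255584716797)
[ 71.   204.5  252.05]
165 655 [[592.1, 95.9, 165.3], [599.0, 115.7, 169.4], [613.5, 134.6, 172.5]]
186 907 [[593.9, 101.8, 186.3], [599.5, 115.2, 192.1], [608.2, 129.1, 195.4]]
[[608.0, 96.7], [605.3, 97.4], [602.6, 98.1], [599.9, 98.8], [597.3, 99.5], [594.7, 100.8], [592.0, 102.8], [589.5, 105.3], [588.2, 107.8], [586.9, 110.3], [586.3, 112.7], [586.3, 115.2], [586.3, 117.6], [587.0, 120.1], [587.7, 122.5], [589.0, 125.0], [590.9, 127.5], [593.5, 129.4], [596.2, 131.3], [598.8, 131.9], [601.5, 132.6], [604.2, 133.3], [606.9, 134.0]]
skirt [606.83623887 115.53709776] [-2.79987552  1.24617463] 0.9186722172379289
line 135 [615.60245351 115.52245194] -1.426256837375947
```

View pics/w5c.png

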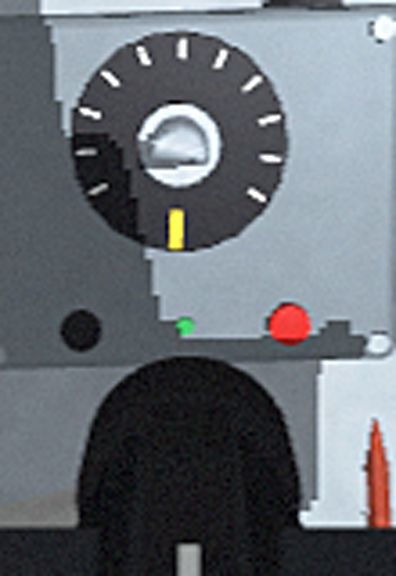

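The dial and shaft are at about (562,113) with yaw about -1.6°. For a relative fit that cancels camera bias, I'll lower the knob beside the shaft to nearly the same height and compare them there.

Request:
servo_tool(
  moves=[0,0,-0.08,-0.008,0,0,0,-0.16,-0.008,0,0,0,-0.22,-0.008,0,0,0,-0.225,-0.008,0,0,0,-0.225,-0.008,0,0,0,-0.225,-0.008,0,0,0,-0.225,-0.008,0],
)

```text
t: 11.4
eef_pos: [610.6, 114.4, 83.3]
tcp_rot: [3.141, 0.003, 3.112]
ft_force: [0.1, -0.1, -0.9]
opening: 0.146
grip_force: 30.0
```

```bash
cat > m.py <<'E'
from h import *
from scipy.optimize import least_squares
s=state();c=get_calibration("wrist");im,W=cloud("wrist");cv2.imwrite("pics/w6.png",im);E0=s["eef_pos"];print(s["t"],E0,s["tcp_rot"],s["ft_force"])
hsv=cv2.cvtColor(im,cv2.COLOR_BGR2HSV);v,u=np.mgrid[:384,:512]
t=(np.hypot(W[...,0]-562,W[...,1]-113)<14)&(W[...,2]>66)&(W[...,2]<80)
print("shaft",t.sum(),np.percentile(W[t],[2,50,98],axis=0).round(1).tolist(),fit(t,c,73,3)[0])
d=(np.hypot(W[...,0]-562,W[...,1]-113)<33)&(abs(W[...,2]-47)<6)&(hsv[...,2]<70);print("dial",fit(d,c,47,7))
km=(np.hypot(W[...,0]-E0[0],W[...,1]-E0[1])<30)&(hsv[...,2]<70)&(W[...,2]>E0[2]-10)&(W[...,2]<E0[2]+35)
n,lab,st,ce=cv2.connectedComponentsWithStats(km.astype(np.uint8));km=lab==1+np.argmax(st[1:,4])
cs=max(cv2.findContours(km.astype(np.uint8),0,1)[0],key=cv2.contourArea)[:,0];print("rows",cs[:,1].min(),cs[:,1].max(),"cols",cs[:,0].min(),cs[:,0].max())
p=plane(c,cs[:,0],cs[:,1],E0[2]-2.5);p=p[np.argsort(p[:,1])];print(p[::5].round(1).tolist())
sel=p[p[:,0]<E0[0]-6]
r=least_squares(lambda q:np.hypot(sel[:,0]-q[0],sel[:,1]-q[1])-20,E0[:2],loss="soft_l1",f_scale=.5);print("skirt",r.x,r.x-E0[:2],abs(r.fun).mean())
b=(np.hypot(W[...,0]-E0[0],W[...,1]-E0[1])<30)&(abs(W[...,2]-E0[2]-20.5)<3)&(v<240);q=plane(c,*np.nonzero(b)[::-1],E0[2]+20.5)
print("bar",b.sum(),np.percentile(q,[1,50,99],axis=0).round(1).tolist())
E
python3 m.py
```

```text
11.4 [610.6217499  114.41508767  83.26638255] [3.14120170e+00 2.67117883e-03 3.11192156e+00] [ 0.0575007  -0.13366702 -0.86906067]
shaft 388 [[554.8, 106.0, 68.0], [560.1, 113.1, 72.8], [564.9, 120.3, 74.5]] ((561.5673828125, 113.07958221435547), 7.888520240783691)
dial (((562.6312866210938, 113.01830291748047), 29.695430755615234), ((562.520751953125, 113.1058578491211), (58.85490036010742, 59.38908386230469), 80.97332763671875))
rows 200 266 cols 221 283
[[613.4, 95.9], [617.6, 96.3], [614.1, 96.5], [607.2, 96.9], [605.2, 97.7], [602.5, 98.4], [599.9, 99.2], [597.9, 100.6], [618.5, 102.1], [617.8, 103.4], [619.2, 104.6], [635.2, 105.8], [627.2, 106.2], [623.6, 106.3], [636.7, 106.4], [633.0, 106.6], [636.7, 107.1], [592.2, 108.9], [636.8, 110.4], [591.0, 112.0], [633.9, 112.5], [630.2, 112.6], [627.3, 112.7], [623.8, 112.8], [591.1, 113.9], [621.7, 115.5], [591.2, 117.0], [637.0, 117.6], [631.9, 117.8], [628.2, 117.9], [624.6, 118.0], [637.0, 118.3], [591.3, 120.0], [637.1, 121.6], [636.4, 122.9], [632.0, 123.0], [592.7, 123.1], [627.7, 123.7], [623.4, 123.8], [593.4, 124.3], [620.6, 125.8], [594.7, 126.8], [618.6, 128.4], [597.5, 129.8], [599.5, 131.1], [600.9, 132.3], [618.7, 133.5], [608.3, 134.2], [618.7, 134.8], [615.2, 134.8], [611.8, 134.8], [619.5, 135.4]]
skirt [611.24826913 115.53789522] [0.62651923 1.12280754] 0.2758858592248343
bar 663 [[593.9, 102.3], [600.4, 115.6], [606.4, 129.2]]
```

View pics/w6.png

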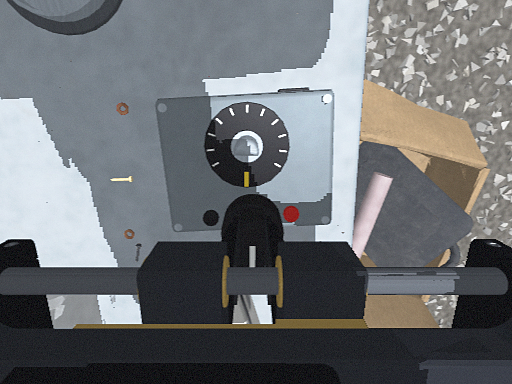

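```bash
cat > m2.py <<'E'
from h import *
from scipy.optimize import least_squares
s=state();c=get_calibration("wrist");im,W=cloud("wrist");cv2.imwrite("pics/w7.png",im);E0=s["eef_pos"];print(s["t"],E0,s["tcp_rot"])
K,R,t=[np.array(c[k]) for k in("K","R","t")];t=t.reshape(3)
def proj(P): q=P@R.T+t;return np.c_[K[0,0]*q[:,0]/q[:,2]+K[0,2],K[1,1]*q[:,1]/q[:,2]+K[1,2]]
hsv=cv2.cvtColor(im,cv2.COLOR_BGR2HSV);v,u=np.mgrid[:384,:512];g=im.max(2)
a=np.linspace(0,2*np.pi,120,endpoint=False)
def hull(cx,cy,discs):
    P=np.concatenate([np.c_[cx+r*np.cos(a),cy+r*np.sin(a),0*a+z] for z,r in discs]);return cv2.convexHull(proj(P).astype(np.float32))
def silh(mask,discs,x0,rows):
    n,lab,st,ce=cv2.connectedComponentsWithStats(mask.astype(np.uint8));m=lab==1+np.argmax(st[1:,4])
    cs=max(cv2.findContours(m.astype(np.uint8),0,1)[0],key=cv2.contourArea)[:,0].astype(float);cs=cs[(cs[:,1]>rows[0])&(cs[:,1]<rows[1])]
    f=lambda q:np.array([cv2.pointPolygonTest(hull(*q,discs),(float(p[0]),float(p[1])),True)-.3 for p in cs])
    r=least_squares(f,x0,diff_step=1e-3,loss="soft_l1",f_scale=.7);return r.x,abs(r.fun).mean(),len(cs)
zb=E0[2]-23.5
km=(g<75)&(v>188)&(v<241)&(abs(u-252)<36)&(u>217)
for rows in((188,238),(188,230)): print("knob",silh(km,[(zb,20),(zb+21,20)],E0[:2],rows))
dm=(np.hypot(u-247,v-145)<47)&(v<189)&(g<75);dm=cv2.morphologyEx(dm.astype(np.uint8),cv2.MORPH_CLOSE,np.ones((7,7),np.uint8))
print("dial",silh(dm,[(47,30)],[562,113],(0,186)))
tm=(np.hypot(W[...,0]-562,W[...,1]-113)<12)&(W[...,2]>70.5)&(W[...,2]<77)
q=plane(c,*np.nonzero(tm)[::-1],73);print("tip",len(q),np.percentile(q,[1,50,99],axis=0).round(1).tolist())
y=(np.hypot(u-247,v-145)<47)&(hsv[...,0]>18)&(hsv[...,0]<36)&(hsv[...,1]>130)&(v>165);P=plane(c,*np.nonzero(y)[::-1],47);print("yel",len(P),P.mean(0))
E
python3 m2.py
```

```text
11.45 [610.52218237 114.40234545  83.20081002] [3.14123013e+00 2.65637044e-03 3.11210583e+00]
knob (array([613.44583361, 115.65179237]), np.float64(0.30723834727760213), 112)
knob (array([613.44709733, 115.6617173 ]), np.float64(0.2572279360297815), 96)
dial (array([564.90153723, 112.4096469 ]), np.float64(6.95160895682057), 275)
tip 353 [[554.6, 105.6], [560.1, 113.1], [564.5, 120.3]]
yel 75 [586.23320464 112.20472565]
```

Request:
servo_tool(
  moves=[0,0,0,0,0,0,0,0,0,0,0,0,0,0,0,0,0,0,0,0],
)

```text
t: 11.83
eef_pos: [609.7, 114.3, 81.6]
tcp_rot: [3.142, 0.0, 3.112]
ft_force: [-0.0, 0.6, -0.2]
opening: 0.146
grip_force: 30.0
```

```bash
python3 m2.py
```

```text
11.8333 [609.74062884 114.32814041  81.64623927] [3.14151497e+00 2.18295806e-04 3.11239962e+00]
knob (array([612.64807031, 115.56817907]), np.float64(0.31237786967507175), 111)
knob (array([612.65089895, 115.58333346]), np.float64(0.27268681304193365), 95)
dial (array([564.28611229, 112.63836862]), np.float64(9.8542626572498), 374)
tip 351 [[554.8, 105.8], [560.2, 113.4], [564.7, 120.5]]
yel 81 [586.06576241 112.15057321]
```

Request:
servo_tool(
  moves=[0,0,0.06,0,0,0,0,0.06,0,0,-0.06,-0.003,0.06,-0.002,0,-0.126,-0.006,0.06,-0.002,0,-0.126,-0.006,0.06,-0.002,0,-0.126,-0.006,0.06,-0.002,0,-0.126,-0.006,0.05,-0.002,0,-0.126,-0.006,0.045,-0.002,0,-0.126,-0.006,0.045,-0.002,0,-0.126,-0.006,0.045,-0.002,0],
)

```text
t: 12.72
eef_pos: [559.6, 111.9, 99.0]
tcp_rot: [3.142, -0.0, 3.106]
ft_force: [0.3, 0.7, -1.0]
opening: 0.143
grip_force: 30.0
```

Request:
servo_tool(
  moves=[0,0,-0.005,0,0,0,0,-0.01,0,0,0,0,-0.014,0,0,0,0,-0.014,0,0,0,0,-0.014,0,0],
)

```text
t: 13.13
eef_pos: [559.3, 111.9, 93.7]
tcp_rot: [3.142, -0.0, 3.106]
ft_force: [-0.2, 0.3, -1.3]
opening: 0.14
grip_force: 30.0
```

It is already 3 mm below the tip height with no contact force, so I'll continue.

Request:
servo_tool(
  moves=[0,0,-0.006,0,0,0,0,-0.012,0,0,0,0,-0.018,0,0,0,0,-0.022,0,0,0,0,-0.022,0,0,0,0,-0.022,0,0],
)

```text
t: 13.63
eef_pos: [559.4, 111.9, 84.9]
tcp_rot: [3.142, 0.0, 3.106]
ft_force: [1.1, 0.0, -2.5]
opening: 0.149
grip_force: 30.0
```

Request:
servo_tool(
  moves=[0,0,-0.006,0,0,0,0,-0.012,0,0,0,0,-0.017,0,0,0,0,-0.02,0,0,0,0,-0.02,0,0,0,0,-0.02,0,0],
)

```text
t: 14.13
eef_pos: [559.5, 111.9, 77.3]
tcp_rot: [3.141, 0.001, 3.106]
ft_force: [1.1, 0.6, 3.9]
opening: 0.146
grip_force: 30.0
```

Request:
servo_tool(
  moves=[0,0,-0.003,0,0,0,0,-0.006,0,0,0,0,-0.0095,0,0,0,0,-0.0095,0,0,0,0,-0.0095,0,0,0,0,-0.0095,0,0],
)

```text
t: 14.63
eef_pos: [559.5, 111.9, 73.7]
tcp_rot: [3.141, 0.001, 3.106]
ft_force: [0.4, -0.6, 7.5]
opening: 0.146
grip_force: 30.0
```

Request:
servo_tool(
  moves=[0,0,-0.002,0,0,0,0,-0.002,0,0,0,0,-0.002,0,0,0,0,-0.002,0,0,0,0,-0.002,0,0],
)

```text
t: 15.05
eef_pos: [559.5, 111.9, 72.9]
tcp_rot: [3.141, 0.001, 3.106]
ft_force: [-0.1, 0.3, 7.8]
opening: 0.146
grip_force: 30.0
```

Run:
```python
from h import *
for i in range(3):
    s=state();im,W=cloud("wrist");print(s["t"],s["eef_pos"],s["ft_force"],s["grip_force"])
E0=s["eef_pos"];v,u=np.mgrid[:384,:512]
k=(np.hypot(W[...,0]-E0[0]-2,W[...,1]-E0[1]-1)<25)&(v<240)
h=W[k][:,2];print(np.histogram(h[np.isfinite(h)],bins=np.arange(40,106,3)))
it,_=cloud("top");a=cv2.imread("pics/top.png");d=cv2.absdiff(it,a).max(2)>60
for n,(x,y,r) in dict(jar=(333,144,12),tape=(300,263,15),oil=(354,242,14)).items(): print(n,d[y-r:y+r,x-r:x+r].mean())
```

```text
15.05 [559.5282323  111.91822837  72.91661062] [-0.10976419  0.2989597   7.7632503 ] 30.00149130821228
15.1 [559.54114677 111.94675245  72.91098953] [ 0.27505121 -0.08769025  8.24719279] 30.001461803913116
15.15 [559.54817092 111.94692478  72.95231735] [ 0.34235109 -0.56314449  8.13305068] 30.00138223171234
(array([  0,   6, 851,  56,  68,  64,  68,  80,  73, 115, 505,  61,  65,
        66,  74,  95,  91, 387, 268,  75,  83]), array([ 40,  43,  46,  49,  52,  55,  58,  61,  64,  67,  70,  73,  76,
        79,  82,  85,  88,  91,  94,  97, 100, 103]))
jar 0.0
tape 0.0
oil 0.0
```

```bash
python3 -c "
from cell import *
print(job_done())"
```

```text
the job is handed in; nothing more can be done
None
```

I handed the job in at about 15 s: the lid stands upright left of the dish, and the knob is home on the D-shaft, still gripped and held pressed about 5 of 6 mm by my estimate from tool height and force; the jar, tape measure and oil can show no change in the top camera.

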